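# Start up the grinding bench: supply, extraction, grinder

## Task

Get the bench ready for grinding by pressing its switches on in the proper order: first the wide main rocker on the sloped outlet unit, then the start button on the dust extractor's starter box, and only then the rocker on the bench grinder. Press each one fully home, do not press the mushroom stop button, and do not lift or push away any of the loose things on the bench.

Things in the scene. Friction and masses are not known exactly. Their poses are not given: they have to be found in the camera images.
- outlet_unit: bench outlet unit: fixed aluminium wedge 250 wide (y), 120 deep (x), 30 mm high at the near edge, 68 at the far. Own axes: +x away from the worker, y to the worker's left, z up. Face slopes 20 deg down to the worker; on it the wide main rocker 78 mm left of the middle, and two square outlets, 3 mm proud. Origin: centre of underside. On either side of the bench, turned up to 20 deg
- main_rocker (a joint): main rocker, black, 46 mm wide, 50 long, hinged across its middle; rad: 0 = off (near half flat, far half stands up 16 deg), 0.279 = on (far half pressed flat). About 4 N near the far end moves it; it goes over evenly to a firm stop and stays where it is left, so press it right down
- main_rocker_far (a point): point to press: top of the main rocker's far half, 17 mm from the hinge line (half is 25 mm long), moving with it; drops about 5 mm as it goes over. Once pressed, the half lies parallel to the sloped face, 4 mm above its bezel frame. While off, its axes are those of the face: x up the slope away from the worker, z out of it
- starter: dust extractor's starter: fixed grey cast box, 104 wide (y), 173 deep (x), 43 mm high at the near edge, 102 at the far; axes as the outlet unit. On its 20 deg sloped face the plain round start button at the far, higher end and the mushroom stop button at the near, lower end, 78 mm apart. Origin: centre of underside. Stands on the side opposite the outlet unit, turned up to 20 deg
- start_button (a joint): start button, a plain flat-topped black cylinder 31 mm across in a 43 mm collar; m: 0 = out (off), 0.007 = in (on). It moves square to the sloped face; about 4 N moves it in to a firm stop and it stays where it is left, so press it right in. When in, it still stands 3 mm proud of the collar
- start_button_top (a point): centre of the start button's flat top, moving with it; z is square to the sloped face, outwards
- stop_button (a joint): stop button with a 41 mm mushroom head, standing 28 mm above the face; m: 0 = out, 0.006 = pressed, springs back. To be left alone
- stop_button_top (a point): top centre of the stop button
- grinder_panel (a point): middle of the 20 deg sloped control face of the two-wheel bench grinder (fixed, 385 wide, 270 mm high), 78 mm above the bench; axes as the outlet unit's. The rocker sits here, a fixed round dial (14 high) 56 mm to its right. The low housing is 170 wide, 140 long; behind it, 160 mm in +x and 77 up, lies the motor's axis (along y, radius 65), wheels 165 mm left and right of it
- grinder_rocker (a joint): on/off rocker of the grinder, black, 30 mm wide, 50 long, works like the main rocker; rad: 0 = off (near half flat, far half up 16 deg), 0.279 = on (far half pressed flat); about 4 N, to a firm stop, stays where left
- grinder_rocker_far (a point): point to press: on the top of the far half of the grinder's rocker, 17 mm from the hinge line, moving with it; same build as the main rocker
- chisel: cold chisel, 160 mm long, 16 mm thick dark steel bar, lying between the controls; origin under its middle; loose bystander
- tape: roll of grey tape lying flat, 80 mm across, 25 mm high; origin under its centre; loose bystander
- tin: small green and steel paint tin, 100 mm across, 115 mm high; origin under its centre; loose bystander
- spray: aerosol can, 58 mm across, 180 mm high; origin under its centre; loose bystander
- glasses: safety glasses with open arms, 135 mm wide, 45 mm high; origin under the lenses; loose bystander
- bin: green open stores bin of hardware, 160 x 100 x 75 mm; origin under its centre; loose bystander

How it is judged (in metres and radians):
On the way, in this order (a step that is already met when the one before it is completed fails the run):
1. the main rocker is pressed on (value of joint main_rocker above 0.22 rad), for 0.2 s.
2. the extractor's start button is pressed in and stays in (value of joint start_button above 0.0055 m), for 0.2 s.
3. the grinder's rocker is pressed on (value of joint grinder_rocker above 0.22 rad), for 0.2 s.
At the end, for the whole second after the job is handed in: main rocker and grinder rocker both over to on (0.22 rad or more of 0.279), the start button in (5.5 mm or more of 7), the stop button out, every loose thing at rest within 30 mm of where it stood (value of joint each of main_rocker, grinder_rocker above 0.22 rad and value of joint start_button above 0.0055 m and value of joint stop_button below 0.002 m and linear speed of each of chisel, tape, tin, spray, glasses, bin below 0.02 m/s and distance of each of chisel, tape, tin, spray, glasses, bin from where it was at the start of the episode below 0.03 m); the robot touches nothing.
It fails at once if the stop button is pressed (3 mm or more) (value of joint stop_button above 0.003 m).
It fails at once if a loose thing is lifted, carried or pushed more than 30 mm from its place (distance of any of chisel, tape, tin, spray, glasses, bin from where it was at the start of the episode above 0.03 m).
It fails at once if a loose thing is picked up (20 mm or more off the bench) (height (world z) of any of chisel, tape, tin, spray, glasses, bin above 0.02 m).
It also fails if it takes over 45 s, if anything falls off the work surface, if the arm or the gripper's body presses on something with over 40 N, if the wrist force passes 120 N, or if a joint passes its speed limit or range.

## Robot

A 6-joint arm with a two-finger parallel gripper is mounted at the origin on the work surface. World frame = base frame: x ahead of the robot, y to its left, z up, the work surface at z = 0. Lengths are in m, angles in degrees, forces in N, time in s.
With the tool pointing down it reaches from about 0.3 to 0.875 m from the base axis. Payload 4.2 kg.
Tool frame: the origin (TCP) lies midway between the tips of the shut fingers; the grasp point (between the pads) lies 19 mm behind it (bot.grasp_offset is the distance from the TCP to the grasp point, in m); z points along the fingers, y is the direction in which the jaws open and shut (so a half turn about z gives the same grasp; the last joint's range is limited). The gripper opens to 85 mm and grips with 20 to 120 N. Pads are 22 mm wide; open, the fingers measure 114 mm over their backs; the gripper's body (76 mm by 85 mm) begins 54 mm behind the grasp point. The pads swing forward as they close: fully open they stand 13 mm farther back than shut.
Start: joints at [63.827, 18.312, 89.639, -0, 72.044, -1.146], TCP at [0.243, 0.521, 0.231] pointing down, gripper open.
Joint ranges: [-177.97, 177.97], [-48.28, 115.42], [12.27, 149.76], [-77.06, 257.06], [2.81, 150.46], [-146.56, 146.56]. Speed limits (degrees/s): [147.25, 147.25, 180, 180, 180, 180].

## Interface

Orientations are given as [roll, pitch, yaw] about the fixed x, y, z axes, in that order (R = Rz(yaw) Ry(pitch) Rx(roll)).
In Python, from workcell import bot, imaging gives the robot as it stands. The module is installed in compiled form; this text tells all that it offers.
- The arm moves only by the shell command python3 -m handwheel 'ROWS' [OPENING] [FORCE]. ROWS is JSON, a list of rows, each an object of numbers: "tx", "ty", "tz": the shift along the tool's x, y, z in units of 30 mm (1.0 is 30 mm); "turn": the turn about the tool's z in degrees. In form: [{"tx": .., "ty": .., "tz": .., "turn": ..}, ...]. A call has 1 to 20 rows; each row is the pose to reach, as a shift and turn from the pose commanded when the call began, along the tool's axes at that moment; what a row does not reach only later rows make up. A row lasts 1/12 s, in which the tool goes at most 41.7 mm and 7.16 degrees, less where a joint would pass 70% of its speed; a pose out of reach is approached as far as the arm can. A call with a gripper value outside its range is refused whole. OPENING is the finger opening in mm, from 0 to 85.4, set as the call begins (- or left out, the last holds). The fingers move at their own pace and stop on an object; FORCE is the grip in N (left out, the last holds). Time passes only in rows, so rows that repeat a pose let the fingers close. It gives the time, the measured TCP pose, the force and the opening at its end, in the units of the state.
- bot.observe(): the state, without advancing time (a new reading comes with each control period).
- imaging.read_camera(name): name is "scene" or "top" or "wrist"; returns the picture (420x560x3 uint8, blue, green, red); there is no depth.
- imaging.camera_model(name): a dict with "fx", "fy", "cx", "cy" (pixels), "world_from_camera" (4x4, takes a point from camera to world coordinates). Camera axes: x right, y up, looking along -z (the intrinsics and any distortion apply to the point x, -y, -z); pixel columns grow to the right and rows downward; lengths in m; the calibration is good to about 2 mm. A picture is of the moment at which its call begins: read the wrist's pose just before it. camera_model takes no time and is no camera call; for the wrist camera it gives the pose at the moment of the call.
- bot.close_job(): hands the job in, once; it reports no verdict.
The state is a dict: "time": time; "joint_positions": joint angles; "qd": joint speeds; "joint_torque": joint torques, N m; "ee_pos": TCP position; "ee_rot": TCP orientation; "wrist_force": force on the tool from outside, world axes, zero at the start; "wrist_torque": the same for the moment, N m; "opening": opening from 0.0 (shut) to 1.0 (fully open).
Only numpy, scipy, OpenCV 4.12 (cv2) and the standard library are available. Lean on these libraries where they do the work, as an engineer would, in place of code of your own. Each camera call takes 0.05 s, during which the arm holds its last target. There are 200 camera calls.

## Working session

There is one attempt and no reset: what is moved stays moved. The work goes in short steps, Python scripts to look and compute and a shell command to move; the robot and the scene stay as the last step left them, time stands still between calls to the robot, and variables do not carry over. Pictures are saved under pics/ and viewed, about 8 in all and at most 12, crops included, and the job is handed in when it is done.

```bash
mkdir -p pics
python3 - <<'E'
from workcell import bot, imaging
import cv2,numpy as np
np.set_printoptions(precision=4,suppress=True)
for n in("scene","top"):
    cv2.imwrite(f"pics/{n}0.png",imaging.read_camera(n)); print(n,imaging.camera_model(n))
print(imaging.camera_model("wrist"))
print(bot.observe())
E
```

```text
scene {'fx': 470.5710352702164, 'fy': 470.5710352702164, 'cx': 278.91878101659125, 'cy': 208.43976638953075, 'world_from_camera': array([[-0.4131, -0.7061,  0.5751,  1.3614],
       [ 0.9105, -0.3329,  0.2453,  0.3346],
       [ 0.0182,  0.6249,  0.7805,  1.1824],
       [ 0.    ,  0.    ,  0.    ,  1.    ]])}
top {'fx': 474.59414821618543, 'fy': 474.59414821618543, 'cx': 277.425829955398, 'cy': 213.46295969114715, 'world_from_camera': array([[-0.0306,  0.9794, -0.1994,  0.196 ],
       [-0.9995, -0.0294,  0.0091,  0.0135],
       [ 0.003 ,  0.1996,  0.9799,  1.7438],
       [ 0.    ,  0.    ,  0.    ,  1.    ]])}
{'fx': 352.9856556473216, 'fy': 352.9856556473216, 'cx': 283.2641025542264, 'cy': 208.21072779127806, 'world_from_camera': array([[ 0.4223, -0.8593, -0.2885,  0.17  ],
       [ 0.9064,  0.4002,  0.1349,  0.5556],
       [-0.0005, -0.3185,  0.9479,  0.3739],
       [ 0.    ,  0.    ,  0.    ,  1.    ]])}
{'time': 0.1, 'joint_positions': array([63.8269, 18.347 , 89.6965, -0.0031, 72.0429, -1.1459]), 'qd': array([-0.0273, -0.0761, -0.1497,  0.077 ,  0.0699, -0.0492]), 'joint_torque': array([  0.0016, -41.6409, -23.4703,   0.0001,   0.0048,   0.    ]), 'ee_pos': array([0.2431, 0.5206, 0.2306]), 'ee_rot': array([-179.9136,    0.0012,  154.9737]), 'wrist_force': array([ 0.5046, -0.2348,  0.1023]), 'wrist_torque': array([-0.0479,  0.0087, -0.0116]), 'opening': 1.0046447754324115}
```

View pics/scene0.png

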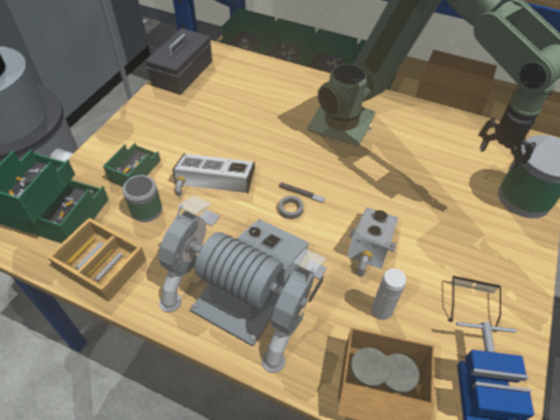

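View pics/top0.png

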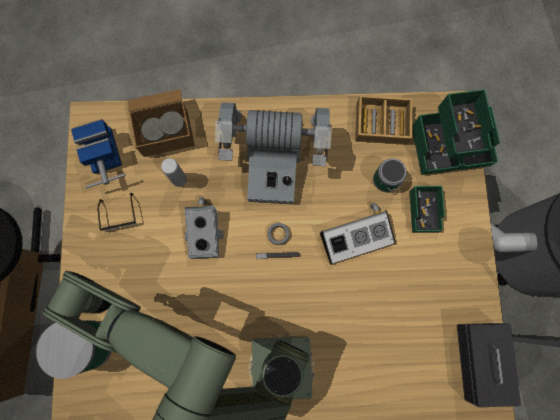

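The top view shows the starter at about (202,232), with the start button at (200,222) and the stop at (201,245). The outlet unit is at (358,238) with its rocker near (339,243), and the grinder rocker is near (271,179). I'll enlarge this area.

Run:
```python
import cv2
a=cv2.imread("pics/top0.png")
c=[a[195:267,180:225],a[165:205,245:305],a[205:270,315:400]]
import numpy as np
out=np.zeros((600,800,3),np.uint8)
def put(i,s,x,y):
    b=cv2.resize(i,None,fx=s,fy=s,interpolation=cv2.INTER_CUBIC); out[y:y+b.shape[0],x:x+b.shape[1]]=b
put(c[0],6,0,0); put(c[1],6,300,0); put(c[2],5,300,260)
cv2.imwrite("pics/crop.png",out)
```

```text
(no output)
```

View pics/crop.png

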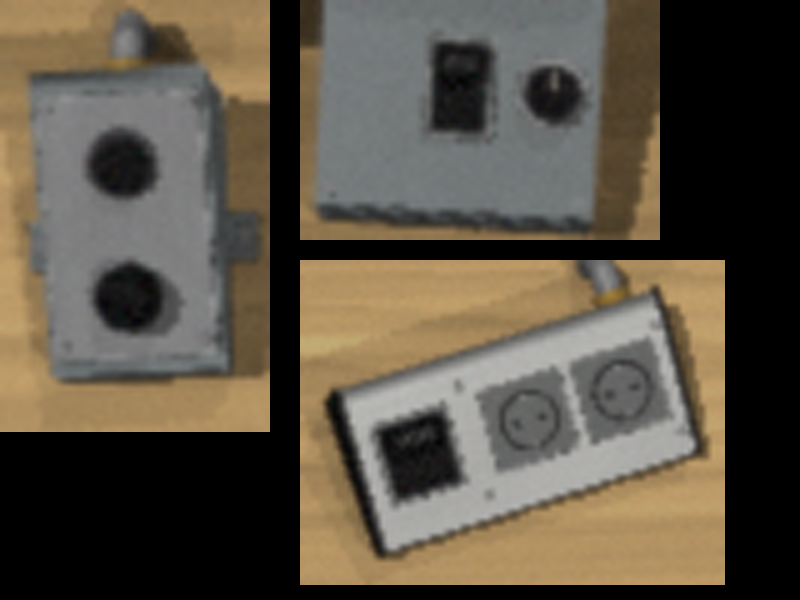

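```bash
cat > h.py <<'E'
from workcell import bot, imaging
import numpy as np
np.set_printoptions(precision=4,suppress=True)
def at_z(m,px,z):
    T=m["world_from_camera"]; d=T[:3,:3]@np.array([(px[0]-m["cx"])/m["fx"],-(px[1]-m["cy"])/m["fy"],-1]); o=T[:3,3]
    return o+d*(z-o[2])/d[2]
def proj(m,p):
    T=m["world_from_camera"]; c=T[:3,:3].T@(np.array(p)-T[:3,3]); return np.array([m["cx"]-m["fx"]*c[0]/c[2],m["cy"]+m["fy"]*c[1]/c[2]])
def delta(p,yaw=None,obs=None):
    "tool-axes shift in 30mm units from measured pose to p"
    s=bot.observe(); y=np.radians(s["ee_rot"][2]); d=np.array(p)-s["ee_pos"]
    return np.array([d[0]*np.cos(y)+d[1]*np.sin(y), d[0]*np.sin(y)-d[1]*np.cos(y), -d[2]])/.03
E
python3 - <<'E'
from h import *
m=imaging.camera_model("top")
for n,p,z in [("start",(200.3,222.2),.1),("stop",(201.3,244.5),.085),("mainr",(339,243.6),.055),("nl",(331.6,264),.03),("nr",(395,243.6),.03),("fl",(322,231.6),.068),("fr",(386.4,211.4),.068),("grind",(271.7,179.7),.083),("dial",(287.5,180.8),.09)]:
    print(n,at_z(m,p,z))
print(delta((.40,-.10,.23)))
E
```

```text
start [0.5073 0.2707 0.1   ]
stop [0.4302 0.2693 0.085 ]
mainr [ 0.4228 -0.2194  0.055 ]
nl [ 0.3529 -0.192   0.03  ]
nr [ 0.42   -0.4268  0.03  ]
fl [ 0.4661 -0.1593  0.068 ]
fr [ 0.5328 -0.3953  0.068 ]
grind [0.6594 0.0151 0.083 ]
dial [ 0.6517 -0.0417  0.09  ]
[-13.4911 -16.5334   0.0199]
```

```bash
python3 -c "
from h import *
print(delta((.434,-.2155,.20)))"
```

```text
[-16.1467 -19.5425   1.0199]
```

```bash
python3 -m handwheel '[{"tx":-16.15,"ty":-19.54,"tz":0,"turn":49},{"tx":-16.15,"ty":-19.54,"tz":0,"turn":49},{"tx":-16.15,"ty":-19.54,"tz":0,"turn":49},{"tx":-16.15,"ty":-19.54,"tz":0,"turn":49},{"tx":-16.15,"ty":-19.54,"tz":0,"turn":49},{"tx":-16.15,"ty":-19.54,"tz":0,"turn":49},{"tx":-16.15,"ty":-19.54,"tz":0,"turn":49},{"tx":-16.15,"ty":-19.54,"tz":0,"turn":49},{"tx":-16.15,"ty":-19.54,"tz":0,"turn":49},{"tx":-16.15,"ty":-19.54,"tz":0,"turn":49},{"tx":-16.15,"ty":-19.54,"tz":0,"turn":49},{"tx":-16.15,"ty":-19.54,"tz":0,"turn":49},{"tx":-16.15,"ty":-19.54,"tz":0,"turn":49},{"tx":-16.15,"ty":-19.54,"tz":0,"turn":49},{"tx":-16.15,"ty":-19.54,"tz":0,"turn":49},{"tx":-16.15,"ty":-19.54,"tz":0,"turn":49},{"tx":-16.15,"ty":-19.54,"tz":0,"turn":49},{"tx":-16.15,"ty":-19.54,"tz":1,"turn":49},{"tx":-16.15,"ty":-19.54,"tz":1,"turn":49},{"tx":-16.15,"ty":-19.54,"tz":1,"turn":49}]' 0
cat > look.py <<'E'
import sys,cv2; from h import *
m=imaging.camera_model("wrist"); im=imaging.read_camera("wrist"); cv2.imwrite(sys.argv[1],im)
np.savez(sys.argv[1]+".npz",**{k:np.array(v) for k,v in m.items()})
s=bot.observe(); print(s["time"],s["ee_pos"],s["ee_rot"],s["wrist_force"])
E
python3 look.py pics/w1.png
```

```text
time: 1.77
ee_pos: [0.4337, -0.2177, 0.1986]
ee_rot: [-179.8, -0.1, 105.7]
wrist_force: [0.5, 1.1, -0.7]
opening: 0.0
1.8167 [ 0.4335 -0.2159  0.1997] [-179.8514   -0.1665  105.8078] [-0.4751  0.1588 -0.1154]
```

View pics/w1.png

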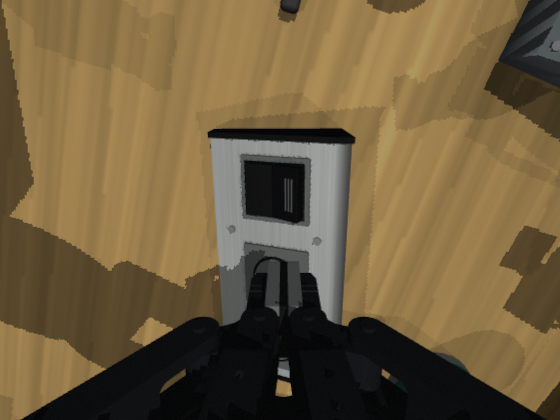

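Run:
```python
from h import *
m=dict(np.load("pics/w1.png.npz"))
s=bot.observe(); t=s["ee_pos"]
print("tcp px",proj(m,t))
for p in [(250,275),(320,275),(250,300),(320,300)]: print(p,(at_z(m,p,t[2])-t)*1000)
u=np.array([.961,.276,0])
c=at_z(m,(272,190),.056); print("hinge",c)
for p,z in [((303,192),.07),((245,188),.05),((310,190),.062)]: print(p,at_z(m,p,z),(at_z(m,p,z)-c)@u)
a=at_z(m,(210,134),.03);b=at_z(m,(353,138),.068);print(a,b,np.degrees(np.arctan2(*(b-a)[1::-1])))
```

```text
tcp px [281.1822 275.6889]
(250, 275) [-13.7096  -3.5356   0.    ]
(320, 275) [16.8424  5.1587  0.    ]
(250, 300) [-10.521  -16.2395   0.    ]
(320, 300) [20.8164 -7.3129  0.    ]
hinge [ 0.4248 -0.2178  0.056 ]
(303, 192) [ 0.4485 -0.2087  0.07  ] 0.025295972907322748
(245, 188) [ 0.4023 -0.224   0.05  ] -0.02331105780899979
(310, 190) [ 0.4546 -0.2076  0.062 ] 0.031457286610352866
[ 0.3606 -0.1909  0.03  ] [ 0.4732 -0.1576  0.068 ] 16.45676499367759
```

```bash
python3 -m handwheel '[{"tz":1.3},{"tz":2.6},{"tz":3.9},{"tz":3.9},{"tz":3.9}]'; python3 -m handwheel '[{"tz":0.1},{"tz":0.2},{"tz":0.3},{"tz":0.3}]';python3 -m handwheel '[{"tz":0.06},{"tz":0.13},{"tz":0.13}]'
```

```text
validation failed for argument at $[0]...
validation failed for argument at $[0]...
validation failed for argument at $[0]...
```

```bash
python3 -m handwheel '[{"tx":0,"ty":0,"tz":1.3,"turn":0},{"tx":0,"ty":0,"tz":2.6,"turn":0},{"tx":0,"ty":0,"tz":3.9,"turn":0},{"tx":0,"ty":0,"tz":3.9,"turn":0},{"tx":0,"ty":0,"tz":3.9,"turn":0}]'; python3 -m handwheel '[{"tx":0,"ty":0,"tz":0.1,"turn":0},{"tx":0,"ty":0,"tz":0.2,"turn":0},{"tx":0,"ty":0,"tz":0.3,"turn":0},{"tx":0,"ty":0,"tz":0.3,"turn":0}]'; python3 -m handwheel '[{"tx":0,"ty":0,"tz":0.06,"turn":0},{"tx":0,"ty":0,"tz":0.12,"turn":0},{"tx":0,"ty":0,"tz":0.12,"turn":0}]'
```

```text
time: 2.23
ee_pos: [0.4334, -0.2136, 0.084]
ee_rot: [-179.9, -0.2, 106.0]
wrist_force: [1.4, 0.4, 1.1]
opening: -0.003
time: 2.57
ee_pos: [0.4348, -0.2152, 0.0763]
ee_rot: [179.9, 0.1, 106.0]
wrist_force: [1.1, -0.9, 0.0]
opening: 0.005
time: 2.82
ee_pos: [0.4342, -0.2151, 0.0716]
ee_rot: [-180.0, -0.0, 106.0]
wrist_force: [-0.3, 0.4, 0.5]
opening: 0.0
```

```bash
for i in 1; do python3 -m handwheel '[{"tx":0,"ty":0,"tz":0.07,"turn":0},{"tx":0,"ty":0,"tz":0.14,"turn":0},{"tx":0,"ty":0,"tz":0.14,"turn":0}]' ; python3 -m handwheel '[{"tx":0,"ty":0,"tz":0.05,"turn":0},{"tx":0,"ty":0,"tz":0.1,"turn":0},{"tx":0,"ty":0,"tz":0.1,"turn":0}]'; done
```

```text
time: 3.07
ee_pos: [0.4346, -0.2153, 0.0675]
ee_rot: [180.0, 0.0, 106.0]
wrist_force: [0.5, -0.5, 1.9]
opening: 0.0
time: 3.32
ee_pos: [0.4346, -0.2152, 0.0644]
ee_rot: [180.0, 0.0, 106.0]
wrist_force: [-0.0, 0.1, 3.2]
opening: 0.005
```

```bash
python3 -m handwheel '[{"tx":0,"ty":0,"tz":0.05,"turn":0},{"tx":0,"ty":0,"tz":0.1,"turn":0},{"tx":0,"ty":0,"tz":0.1,"turn":0}]' ; python3 -m handwheel '[{"tx":0,"ty":0,"tz":0.03,"turn":0},{"tx":0,"ty":0,"tz":0.06,"turn":0},{"tx":0,"ty":0,"tz":0.06,"turn":0}]'
```

```text
time: 3.57
ee_pos: [0.435, -0.2153, 0.0631]
ee_rot: [179.9, 0.1, 106.0]
wrist_force: [-2.0, 1.2, 16.5]
opening: -0.002
time: 3.82
ee_pos: [0.4352, -0.2153, 0.0627]
ee_rot: [179.9, 0.1, 106.0]
wrist_force: [-5.2, 3.3, 27.7]
opening: -0.004
```

```bash
python3 -m handwheel '[{"tx":0,"ty":0,"tz":-1,"turn":0},{"tx":0,"ty":0,"tz":-2,"turn":0},{"tx":0,"ty":0,"tz":-3.3,"turn":0},{"tx":0,"ty":0,"tz":-4.5,"turn":0},{"tx":0,"ty":0,"tz":-4.5,"turn":0},{"tx":0,"ty":0,"tz":-4.5,"turn":0}]' ; python3 look.py pics/w2.png; python3 -c "
import cv2
a=cv2.imread('pics/w1.png')[120:250,190:370];b=cv2.imread('pics/w2.png')[120:250,190:370]
cv2.imwrite('pics/cmp.png',cv2.resize(cv2.hconcat([a,b]),None,fx=2.2,fy=2.2,interpolation=2))"
```

```text
time: 4.32
ee_pos: [0.4348, -0.2154, 0.1961]
ee_rot: [179.9, 0.1, 106.0]
wrist_force: [0.9, -0.5, 0.1]
opening: 0.003
4.3667 [ 0.4337 -0.2148  0.1943] [-179.9654   -0.0322  105.9742] [-0.9298  0.7505 -0.7902]
```

View pics/cmp.png

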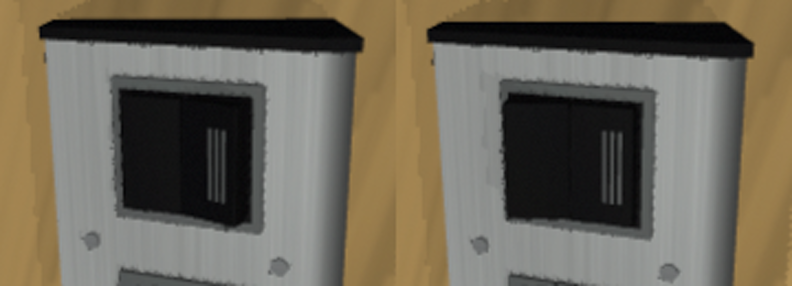

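Side by side, the rocker's far half is now flat in its frame and its near half is raised, so it's on. It reached a firm stop at 28 N. The start button is next.

```bash
python3 -c "
from h import *
m=imaging.camera_model('top'); print(at_z(m,(168,164),.18),at_z(m,(279,234),.02))
print(delta((.500,.27,.20)))"
```

```text
[0.6987 0.3693 0.18  ] [ 0.4697 -0.0058  0.02  ]
[14.9288  6.5731 -0.1903]
```

```bash
python3 -m handwheel '[{"tx":14.93,"ty":6.57,"tz":-0.2,"turn":14},{"tx":14.93,"ty":6.57,"tz":-0.2,"turn":14},{"tx":14.93,"ty":6.57,"tz":-0.2,"turn":14},{"tx":14.93,"ty":6.57,"tz":-0.2,"turn":14},{"tx":14.93,"ty":6.57,"tz":-0.2,"turn":14},{"tx":14.93,"ty":6.57,"tz":-0.2,"turn":14},{"tx":14.93,"ty":6.57,"tz":-0.2,"turn":14},{"tx":14.93,"ty":6.57,"tz":-0.2,"turn":14},{"tx":14.93,"ty":6.57,"tz":-0.2,"turn":14},{"tx":14.93,"ty":6.57,"tz":-0.2,"turn":14},{"tx":14.93,"ty":6.57,"tz":-0.2,"turn":14},{"tx":14.93,"ty":6.57,"tz":-0.2,"turn":14},{"tx":14.93,"ty":6.57,"tz":-0.2,"turn":14},{"tx":14.93,"ty":6.57,"tz":-0.2,"turn":14},{"tx":14.93,"ty":6.57,"tz":-0.2,"turn":14},{"tx":14.93,"ty":6.57,"tz":-0.2,"turn":14},{"tx":14.93,"ty":6.57,"tz":-0.2,"turn":14}]'; python3 look.py pics/w3.png
```

```text
time: 5.78
ee_pos: [0.5002, 0.2681, 0.2002]
ee_rot: [-179.9, 0.0, 91.9]
wrist_force: [0.6, -0.3, 0.3]
opening: -0.0
5.8333 [0.5003 0.2682 0.2005] [-179.9593    0.0273   91.8656] [1.1111 0.6213 0.3402]
```

View pics/w3.png

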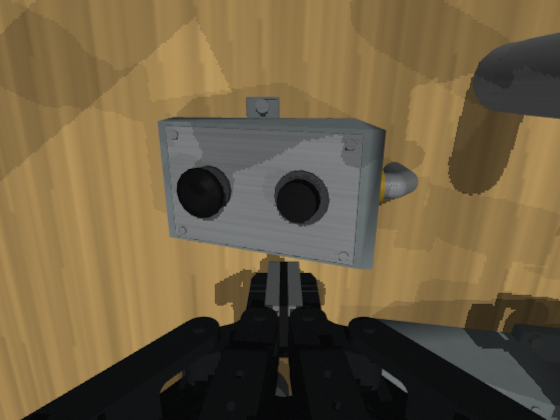

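The start button top is at (298,200), and the stop mushroom is to its left at (202,191).

Run:
```python
from h import *
m=dict(np.load("pics/w3.png.npz"))
for z in(.095,.1,.105): print(at_z(m,(298,200.5),z))
print("stop",at_z(m,(201,191),.085))
print("corners",at_z(m,(161,121),.043),at_z(m,(170,237),.043),at_z(m,(384,130),.102),at_z(m,(373,268),.102))
b=at_z(m,(298,200.5),.1); print(delta((b[0]-.004,b[1],.13)))
```

```text
[0.512  0.2732 0.095 ]
[0.5118 0.2748 0.1   ]
[0.5115 0.2763 0.105 ]
stop [0.4385 0.2752 0.085 ]
corners [0.398  0.3223 0.043 ] [0.3983 0.2179 0.043 ] [0.567  0.3269 0.102 ] [0.5715 0.2233 0.102 ]
[0.21   0.2541 2.3497]
```

```bash
python3 -m handwheel '[{"tx":0.18,"ty":0.15,"tz":1.2,"turn":0},{"tx":0.18,"ty":0.15,"tz":2.4,"turn":0},{"tx":0.18,"ty":0.15,"tz":2.6,"turn":0},{"tx":0.18,"ty":0.15,"tz":2.6,"turn":0}]'; python3 -m handwheel '[{"tx":0,"ty":0,"tz":0.1,"turn":0},{"tx":0,"ty":0,"tz":0.2,"turn":0},{"tx":0,"ty":0,"tz":0.3,"turn":0},{"tx":0,"ty":0,"tz":0.3,"turn":0}]'; python3 -m handwheel '[{"tx":0,"ty":0,"tz":0.07,"turn":0},{"tx":0,"ty":0,"tz":0.14,"turn":0},{"tx":0,"ty":0,"tz":0.14,"turn":0}]'
```

```text
time: 6.17
ee_pos: [0.5033, 0.2737, 0.1207]
ee_rot: [-179.7, 0.1, 91.9]
wrist_force: [-0.4, 0.2, 0.4]
opening: -0.002
time: 6.5
ee_pos: [0.5052, 0.2754, 0.1145]
ee_rot: [179.9, -0.0, 92.0]
wrist_force: [0.8, 0.2, 0.3]
opening: 0.0
time: 6.75
ee_pos: [0.5047, 0.2753, 0.1094]
ee_rot: [-180.0, 0.0, 92.0]
wrist_force: [-0.5, -0.3, -0.5]
opening: 0.0
```

```bash
python3 -m handwheel '[{"tx":-0.04,"ty":0,"tz":0.07,"turn":0},{"tx":-0.04,"ty":0,"tz":0.14,"turn":0},{"tx":-0.04,"ty":0,"tz":0.14,"turn":0}]'; python3 -m handwheel '[{"tx":0,"ty":0,"tz":0.07,"turn":0},{"tx":0,"ty":0,"tz":0.12,"turn":0},{"tx":0,"ty":0,"tz":0.12,"turn":0}]';python3 -m handwheel '[{"tx":0,"ty":0,"tz":0.05,"turn":0},{"tx":0,"ty":0,"tz":0.1,"turn":0},{"tx":0,"ty":0,"tz":0.1,"turn":0}]'
```

```text
time: 7.0
ee_pos: [0.5046, 0.2739, 0.1048]
ee_rot: [-180.0, 0.0, 92.0]
wrist_force: [-0.0, 0.3, -0.0]
opening: 0.002
time: 7.25
ee_pos: [0.5049, 0.2741, 0.1015]
ee_rot: [-180.0, -0.0, 92.0]
wrist_force: [-0.1, 0.1, -0.1]
opening: -0.0
time: 7.5
ee_pos: [0.5054, 0.2742, 0.099]
ee_rot: [179.9, -0.0, 92.0]
wrist_force: [0.3, 0.1, 2.1]
opening: 0.004
```

Contact is at about 0.099 m. The button has 7 mm to go, which is about 7.4 mm of vertical travel.

```bash
python3 -m handwheel '[{"tx":0,"ty":0,"tz":0.07,"turn":0},{"tx":0,"ty":0,"tz":0.13,"turn":0},{"tx":0,"ty":0,"tz":0.13,"turn":0}]'; python3 -m handwheel '[{"tx":0,"ty":0,"tz":0.05,"turn":0},{"tx":0,"ty":0,"tz":0.08,"turn":0},{"tx":0,"ty":0,"tz":0.08,"turn":0}]'
```

```text
time: 7.75
ee_pos: [0.505, 0.2743, 0.0947]
ee_rot: [180.0, -0.0, 92.0]
wrist_force: [0.6, 0.7, 2.7]
opening: -0.002
time: 8.0
ee_pos: [0.5053, 0.2743, 0.0936]
ee_rot: [179.9, -0.0, 92.0]
wrist_force: [-1.2, -0.7, 9.0]
opening: 0.004
```

```bash
python3 -m handwheel '[{"tx":0,"ty":0,"tz":0.03,"turn":0},{"tx":0,"ty":0,"tz":0.07,"turn":0},{"tx":0,"ty":0,"tz":0.07,"turn":0}]'; python3 -m handwheel '[{"tx":0,"ty":0,"tz":0.03,"turn":0},{"tx":0,"ty":0,"tz":0.06,"turn":0},{"tx":0,"ty":0,"tz":0.06,"turn":0}]'
```

```text
time: 8.25
ee_pos: [0.5055, 0.2744, 0.0931]
ee_rot: [179.9, -0.1, 92.0]
wrist_force: [-2.4, -2.8, 18.4]
opening: 0.003
time: 8.5
ee_pos: [0.5056, 0.2744, 0.0928]
ee_rot: [179.8, -0.1, 92.0]
wrist_force: [-4.5, -4.3, 26.7]
opening: 0.0
```

```bash
python3 -m handwheel '[{"tx":0,"ty":0,"tz":-1,"turn":0},{"tx":0,"ty":0,"tz":-2.2,"turn":0},{"tx":0,"ty":0,"tz":-3.4,"turn":0},{"tx":0,"ty":0,"tz":-3.6,"turn":0},{"tx":0,"ty":0,"tz":-3.6,"turn":0},{"tx":0,"ty":0,"tz":-3.6,"turn":0}]' ; python3 look.py pics/w4.png; python3 -c "
import cv2
a=cv2.imread('pics/w3.png')[100:280,150:400];b=cv2.imread('pics/w4.png')[100:280,150:400]
cv2.imwrite('pics/cmp2.png',cv2.resize(cv2.hconcat([a,b]),None,fx=1.6,fy=1.6,interpolation=2))"
```

```text
time: 9.0
ee_pos: [0.504, 0.2738, 0.1955]
ee_rot: [-179.9, 0.0, 92.0]
wrist_force: [-0.7, 0.3, -0.7]
opening: -0.002
9.05 [0.5036 0.2736 0.1946] [-179.7907    0.087    91.9762] [-0.319   1.039  -0.4293]
```

View pics/cmp2.png

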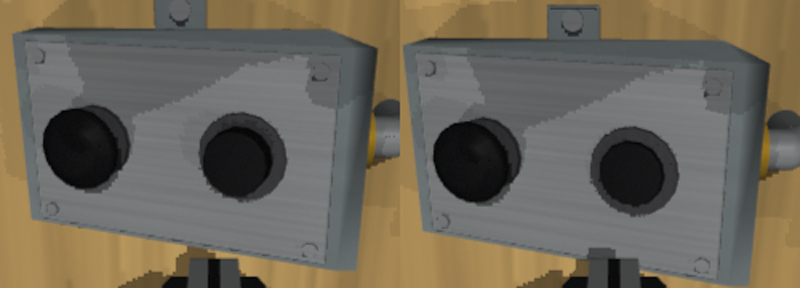

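The right half shows the start button sitting concentric and low in its collar, so it's in. The stop button is unchanged. The grinder is next, approached along y first and then x.

```bash
python3 -m handwheel '[{"tx":-8.6,"ty":0.5,"tz":-0.3,"turn":10},{"tx":-8.6,"ty":0.5,"tz":-0.3,"turn":10},{"tx":-8.6,"ty":0.5,"tz":-0.3,"turn":10},{"tx":-8.6,"ty":0.5,"tz":-0.3,"turn":10},{"tx":-8.6,"ty":0.5,"tz":-0.3,"turn":10},{"tx":-8.6,"ty":0.5,"tz":-0.3,"turn":10},{"tx":-8.6,"ty":0.5,"tz":-0.3,"turn":10},{"tx":-8.6,"ty":4.5,"tz":-0.3,"turn":10},{"tx":-8.6,"ty":4.5,"tz":-0.3,"turn":10},{"tx":-8.6,"ty":4.5,"tz":-0.3,"turn":10},{"tx":-8.6,"ty":4.5,"tz":-0.3,"turn":10},{"tx":-8.6,"ty":4.5,"tz":-0.3,"turn":10},{"tx":-8.6,"ty":4.5,"tz":-0.3,"turn":10},{"tx":-8.6,"ty":4.5,"tz":-0.3,"turn":10}]'; python3 look.py pics/w5.png
```

```text
time: 10.22
ee_pos: [0.647, 0.0212, 0.2045]
ee_rot: [-179.8, 0.0, 82.0]
wrist_force: [-0.1, -0.1, -0.3]
opening: -0.001
10.2667 [0.6472 0.0212 0.2051] [-179.8973    0.0065   81.9872] [-0.2604  0.2348  0.8737]
```

View pics/w5.png

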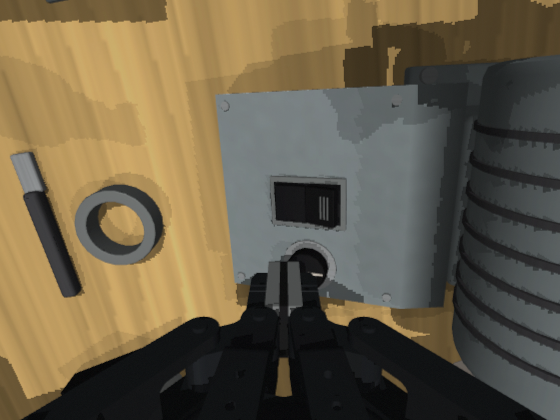

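Run:
```python
from h import *
m=dict(np.load("pics/w5.png.npz"))
for z in(.08,.085): print(at_z(m,(306,204),z))
for p,z in [((340,207),.096),((273,200),.076),((347,203),.088)]: print(p,at_z(m,p,z))
u=np.array([.99,-.139,0]); h=at_z(m,(306,204),.083); print(delta(h+u*.009-[0,0,h[2]-.11]))
```

```text
[0.6653 0.0147 0.08  ]
[0.6652 0.0164 0.085 ]
(340, 207) [0.69   0.0141 0.096 ]
(273, 200) [0.6394 0.0204 0.076 ]
(347, 203) [0.6966 0.0138 0.088 ]
[-0.0961  0.921   3.1715]
```

```bash
python3 -m handwheel '[{"tx":-0.1,"ty":0.87,"tz":1.2,"turn":0},{"tx":-0.1,"ty":0.87,"tz":2.4,"turn":0},{"tx":-0.1,"ty":0.87,"tz":3.1,"turn":0},{"tx":-0.1,"ty":0.87,"tz":3.1,"turn":0}]'; python3 -m handwheel '[{"tx":0,"ty":0,"tz":0.1,"turn":0},{"tx":0,"ty":0,"tz":0.2,"turn":0},{"tx":0,"ty":0,"tz":0.2,"turn":0}]'; python3 -m handwheel '[{"tx":0,"ty":0,"tz":0.07,"turn":0},{"tx":0,"ty":0,"tz":0.14,"turn":0},{"tx":0,"ty":0,"tz":0.14,"turn":0}]'
```

```text
time: 10.6
ee_pos: [0.6697, 0.0143, 0.1072]
ee_rot: [-179.4, 0.1, 82.0]
wrist_force: [-0.8, 0.5, -0.7]
opening: 0.001
time: 10.85
ee_pos: [0.6748, 0.0144, 0.1085]
ee_rot: [179.8, -0.0, 82.0]
wrist_force: [0.5, -0.5, 1.0]
opening: 0.002
time: 11.1
ee_pos: [0.6742, 0.0143, 0.1028]
ee_rot: [180.0, -0.0, 82.0]
wrist_force: [-0.2, 0.2, -0.7]
opening: -0.002
```

```bash
python3 -m handwheel '[{"tx":0,"ty":0,"tz":0.07,"turn":0},{"tx":0,"ty":0,"tz":0.13,"turn":0},{"tx":0,"ty":0,"tz":0.13,"turn":0}]'; python3 -m handwheel '[{"tx":0,"ty":0,"tz":0.06,"turn":0},{"tx":0,"ty":0,"tz":0.1,"turn":0},{"tx":0,"ty":0,"tz":0.1,"turn":0}]'; python3 -m handwheel '[{"tx":0,"ty":0,"tz":0.05,"turn":0},{"tx":0,"ty":0,"tz":0.08,"turn":0},{"tx":0,"ty":0,"tz":0.08,"turn":0}]'
```

```text
time: 11.35
ee_pos: [0.6739, 0.0143, 0.0981]
ee_rot: [-180.0, -0.0, 82.0]
wrist_force: [-0.9, 0.2, 0.5]
opening: 0.003
time: 11.6
ee_pos: [0.6745, 0.0143, 0.0957]
ee_rot: [179.9, -0.0, 82.0]
wrist_force: [0.3, -0.0, 2.4]
opening: -0.001
time: 11.85
ee_pos: [0.6743, 0.0143, 0.0931]
ee_rot: [180.0, -0.0, 82.0]
wrist_force: [0.4, 0.2, 2.9]
opening: 0.001
```

```bash
python3 -m handwheel '[{"tx":0,"ty":0,"tz":0.05,"turn":0},{"tx":0,"ty":0,"tz":0.1,"turn":0},{"tx":0,"ty":0,"tz":0.1,"turn":0}]'; python3 -m handwheel '[{"tx":0,"ty":0,"tz":0.03,"turn":0},{"tx":0,"ty":0,"tz":0.06,"turn":0},{"tx":0,"ty":0,"tz":0.06,"turn":0}]'
```

```text
time: 12.1
ee_pos: [0.6748, 0.0143, 0.0914]
ee_rot: [179.9, -0.0, 82.0]
wrist_force: [-0.1, -0.2, 8.8]
opening: -0.003
time: 12.35
ee_pos: [0.6749, 0.0143, 0.0911]
ee_rot: [179.8, -0.0, 82.0]
wrist_force: [-2.7, 0.2, 14.8]
opening: 0.001
```

```bash
python3 -m handwheel '[{"tx":0,"ty":0,"tz":0.04,"turn":0},{"tx":0,"ty":0,"tz":0.1,"turn":0},{"tx":0,"ty":0,"tz":0.1,"turn":0},{"tx":0,"ty":0,"tz":0.1,"turn":0}]'; python3 -m handwheel '[{"tx":0,"ty":0,"tz":-1,"turn":0},{"tx":0,"ty":-0.5,"tz":-2.2,"turn":0},{"tx":0,"ty":-0.87,"tz":-3.4,"turn":0},{"tx":0,"ty":-0.87,"tz":-3.9,"turn":0},{"tx":0,"ty":-0.87,"tz":-3.9,"turn":0},{"tx":0,"ty":-0.87,"tz":-3.9,"turn":0}]' ; python3 look.py pics/w6.png; python3 -c "
import cv2
from h import *
a=cv2.imread('pics/w5.png')[150:260,240:380];b=cv2.imread('pics/w6.png')[150:260,240:380]
t=imaging.read_camera('top');cv2.imwrite('pics/top1.png',t)
k=cv2.hconcat([a,b]);k=cv2.resize(k,(560,220))
t=cv2.vconcat([k,t[:280]])
cv2.imwrite('pics/cmp3.png',t)"
```

```text
time: 12.68
ee_pos: [0.6752, 0.0142, 0.0908]
ee_rot: [179.7, -0.0, 82.0]
wrist_force: [-6.7, -0.3, 25.8]
opening: -0.001
time: 13.18
ee_pos: [0.648, 0.018, 0.2023]
ee_rot: [180.0, -0.0, 82.0]
wrist_force: [-0.2, 0.5, -0.8]
opening: -0.003
13.2333 [0.6474 0.0179 0.2008] [-179.8494    0.0159   81.9738] [-0.1389 -0.2863 -0.2364]
```

View pics/cmp3.png

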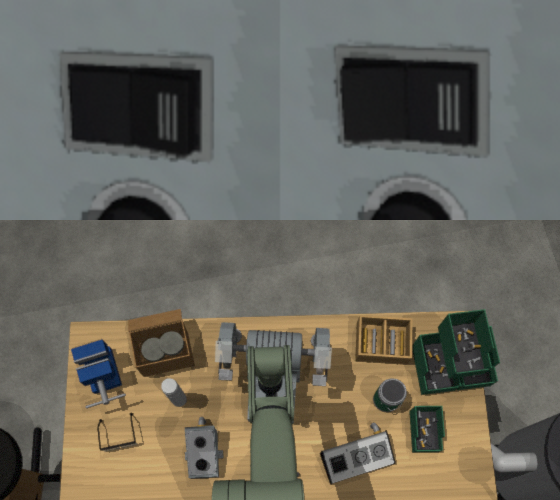

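The grinder rocker now lies flat on its far half with the near half raised, so it's on. The loose things visible from above haven't moved, and the robot is clear of everything. I'll hand in.

```bash
python3 -c "
from workcell import bot
print(bot.observe()['wrist_force'],bot.close_job())"
```

```text
the job is handed in; nothing more can be done
[-0.98830677  0.31853497 -1.15981615] None
```

I pressed the three switches in order with the shut fingers pointing straight down: main rocker, start button, then grinder rocker. The job was handed in at about 13.3 s of the 45 s allowed.

| Switch | Force at the firm stop | Wrist picture before and after |
|---|---|---|
| Main rocker | 28 N | far half now flat, near half raised |
| Start button | 27 N | button sits low and centred in its collar |
| Grinder rocker | 26 N | far half now flat, near half raised |

- **Stop button:** it was never touched and looks unchanged.
- **Loose things:** the final top view shows the tin, spray, glasses and bin in place. The arm hid the tape and chisel in that view. Both were in the wrist picture taken just before the grinder press, and no contact was felt except on the three switches.
- **Robot at hand-in:** it stood clear at about 0.20 m height, with wrist force around 1 N, which is noise level.
- **Disagreement:** the top and wrist cameras differed by about 4–6 mm on the start button and the grinder rocker. I aimed between the two readings for both.

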